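# Shut down the vacuum unit after a treatment

## Robot

A 6-joint arm with a two-finger parallel gripper is mounted at the origin on the work surface. World frame = base frame: x ahead of the robot, y to its left, z up, the work surface at z = 0. Lengths are in m, angles in degrees, forces in N, time in s.
With the tool pointing down it reaches from about 0.25 to 0.725 m from the base axis. Payload 9.7 kg.
Tool frame: the origin (TCP) lies between the finger pads; the fingertips stand 25 mm ahead of it and the grasp point (between the pads) lies 6 mm ahead of it; z points along the fingers, y is the line along which they close (so a half turn about z gives the same grasp; the last joint's range is limited). The gripper opens to 85 mm and grips with 20 to 120 N. Pads are 22 mm wide; open, the fingers measure 114 mm over their backs; the gripper's body (76 mm by 85 mm) begins 54 mm behind the grasp point. The pads swing forward as they close: fully open they stand 13 mm farther back than shut.
Start: joints at [75, 4.979, 10.078, 95.1, 0, 90], TCP at [0.142, 0.531, 0.256] pointing down, gripper open.
Joint ranges: [-179.16, 179.16], [-48.56, 103.87], [-65.8, 70.77], [-126.05, 130.52], [-82.76, 87.17], [-180, 180]. Speed limits (degrees/s): [127.2, 127.2, 147.25, 180, 180, 180].

## Interface

Orientations are given as [roll, pitch, yaw] about the fixed x, y, z axes, in that order (R = Rz(yaw) Ry(pitch) Rx(roll)).
In Python, from workcell import bot, viewer, ticket gives the robot as it stands (bot), with the cameras (viewer) and the job (ticket).
- The arm moves only by the shell command python3 drive.py 'ROWS' [FORCE]. ROWS is rows parted by semicolons, their numbers by spaces, 1 to 5 of them, each of 5 numbers: dx, dy, dz in m, then a turn about the tool's z in degrees, then the finger opening in m; each row is the pose to reach, as a shift and turn from the pose commanded when the command began, along the tool's axes at that moment; what a row does not reach only later rows make up. A row lasts 1/12 s, in which the tool goes at most 0.0417 m and 7.16 degrees, less where a joint would pass 70% of its speed; a pose out of reach is approached as far as the arm can. The fingers move at their own pace and stop on an object; FORCE is the grip in N (left out, the last holds). Time passes only in rows, so rows that do not move let the fingers close. It prints the time, the measured TCP pose, the force, the opening and the grip force at its end.
- bot.get_obs(): the state, without advancing time (a new reading comes with each control period).
- viewer.camera(name): name is "side" or "top"; returns the picture (384x512x3 uint8, blue, green, red); there is no depth.
- viewer.camera_info(name): a dict with "mtx" (3x3 intrinsics, pixels), "k1" (the pictures are not rectified: a ray, as slopes to the right and down, at radius r is drawn at 1 + k1 r^2 times it, then the intrinsics apply), "extrinsics" (4x4, takes a point from camera to world coordinates). Camera axes: x right, y down, z forward; pixel columns grow to the right and rows downward; lengths in m; the calibration is good to about 2 mm. A picture is of the moment at which its call begins. camera_info takes no time and is no camera call.
- ticket.job_done(): hands the job in; it is judged then, once.
The state is a dict: "time": time; "q": joint angles; "qd": joint speeds; "joint_efforts": joint torques, N m; "ee_pos": TCP position; "tcp_rot": TCP orientation; "wrist_force": force on the tool from outside, world axes, zero at the start; "torque": the same for the moment, N m; "opening": finger opening in m; "grasp_force": force on a finger pad.
Only numpy, scipy, OpenCV 4.12 (cv2) and the standard library are available. Lean on these libraries where they do the work, as an engineer would, in place of code of your own. Each camera call takes 0.05 s, during which the arm holds its last target. There are 200 camera calls.

## Task

The treatment is over: shut down the silver vacuum unit at its sloping console, in the proper order. Switch the pump off by pressing the raised near half of the green rocker right home, then push the blue vent button all the way down and keep it down for two seconds to let the air back into the line, and last switch the mains off at the red rocker in the same way. Only press: leave the suction dial at its setting, and do not pick up, shift or knock over any of the bottles, jars and other things standing about.

Things in the scene. Friction and masses are not known exactly. Their poses are not given: they have to be found in the camera images.
- machine: silver desktop vacuum unit, 270 (x) x 360 (y) x 115 mm, fixed. Origin: centre of its underside, on the table. Own axes: +z up, -x to the operator (front), +y to the operator's left. Behind the sloping black console is a flat top plate 115 mm high; on it, in the rear corners, a stand with two chrome handpieces (+y, to 235 mm above the table) and a waste canister (-y, to 180 mm)
- console (a point): middle of the row of controls, on the console surface. The console rises away from the operator at 15 deg (outward normal in the unit's frame: (-0.259, 0, 0.966)), from 75 mm high at its front edge to 115 mm, 150 mm further back. Green rocker, blue button and red rocker sit in this row at y = +100, 0 and -100 mm of the unit, in any order
- pump_rocker (a joint): green pump rocker switch, 38 mm (up the slope) x 26 mm, hinged at its middle, in a black frame 50 x 40 x 4 mm. 0 = on (as it starts: far half, with white dot, flush; near half, towards the operator, up at 22 deg, its end 7 mm proud). 0.384 rad = off (near half pressed flush, 6 mm above the console). Takes 2 to 3 N on the near half and stays where it is left, so press it right home
- pump_rocker_off (a point): point on the upper surface of the green rocker's near half, 14 mm from its middle line: press here along the console's inward normal to switch off (it goes down about 5 mm). It moves with the rocker
- vent_button (a joint): round blue spring push button, 32 mm across, in a chrome collar 48 mm across and 12 mm high. 0 = out, 0.006 m = fully down (about 4 N); it moves along the console's inward normal and springs back when let go
- vent_button_top (a point): centre of the blue button's top face, 22 mm above the console when out; moves with it
- mains_rocker (a joint): red rocker switch of the mains, built and working just as the green one: 0 = on (as it starts), 0.384 rad = off
- mains_rocker_off (a point): point on the upper surface of the red rocker's near half, 14 mm from its middle line, as on the green one
- suction_dial (a joint): round silver suction dial with a black pointer line, 40 mm across, its top 26 mm above the console, in the upper part of the console at the unit's x = -26, y = +110 mm; value in rad, starts anywhere, to be left as it is
- dial_mark (a point): point on the suction dial 17 mm off its axis, turns with it
- serum_bottle: amber bottle, 34 mm across, 75 mm tall, loose on the unit's top plate; origin centre of underside
- tip_jar: small clear jar with white cap, 44 mm across, 42 mm tall, loose on the unit's top plate; origin centre of underside
- toner_bottle: white bottle with blue cap, 56 mm across, 170 mm tall, loose on the table; origin centre of underside
- mask_bowl: blue ceramic bowl, 110 mm across, 50 mm tall, loose on the table; origin centre of underside
- cotton_jar: glass jar with steel lid, 76 mm across, 100 mm tall, loose on the table; origin centre of underside
- tip_case: open white case with blue insert and chrome tips, 106 x 158 x 30 mm, loose on the table; origin centre of underside

How it is judged:
By the outcome, as a careful person would: the job done as asked, in the order asked, and still so for the second after the job is handed in, with the robot touching nothing.
It also fails if it takes over 43 s, if anything falls off the work surface, if the arm or the gripper's body presses on something with over 40 N, if the wrist force passes 120 N, or if a joint passes its speed limit or range.

## Working session

There is one attempt and no reset: what is moved stays moved. The work goes in short steps, Python scripts to look and compute and a shell command to move; the robot and the scene stay as the last step left them, time stands still between calls to the robot, and variables do not carry over. Pictures are saved under pics/ and viewed, at most 10 in all, crops included, and the job is handed in when it is done.

```bash
ls; mkdir -p pics; python3 - <<'E'
from workcell import bot, viewer, ticket
import cv2
o=bot.get_obs();print(o['time'],o['ee_pos'],o['tcp_rot'],o['opening'])
for n in('side','top'):
    cv2.imwrite(f'pics/{n}0.png',viewer.camera(n)); i=viewer.camera_info(n);print(n,i['mtx'],i['k1'],i['extrinsics'])
E
```

```text
drive.py
pics
workcell.py
0.0 [0.14230142 0.53104779 0.25559245] [-1.79923633e+02  1.41244739e-03  1.65001587e+02] 0.0853950938663516
side [[358.29129365   0.         252.72607381]
 [  0.         358.29129365 190.67720337]
 [  0.           0.           1.        ]] -0.09641497375704734 [[-0.78799994 -0.46453946  0.40405345  0.12174347]
 [-0.61542807  0.57572573 -0.53831977  0.61173669]
 [ 0.01744681 -0.67286178 -0.73956246  0.92939386]
 [ 0.          0.          0.          1.        ]]
top [[415.26507175   0.         256.90154885]
 [  0.         415.26507175 190.75728513]
 [  0.           0.           1.        ]] -0.12643946476681767 [[ 0.0669677  -0.97513288  0.21126096  0.2992618 ]
 [-0.99774386 -0.06444159  0.01882739 -0.01553729]
 [-0.00474522 -0.21204515 -0.97724835  1.43493138]
 [ 0.          0.          0.          1.        ]]
```

View pics/side0.png

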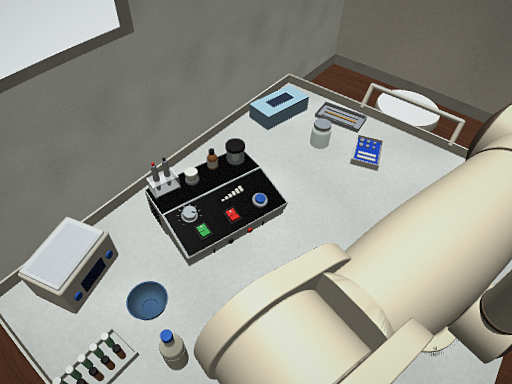

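View pics/top0.png

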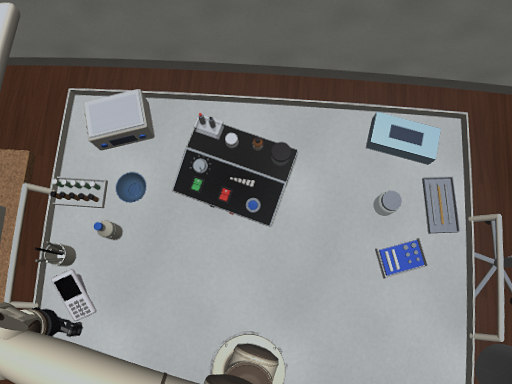

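The console shows green, red and blue from left to right, at about (203,230), (232,215), (260,200) in the side view and (197,185), (225,195), (253,205) in the top view. The dial is at (200,166) in the top view. Next I triangulate these.

```bash
cat >h.py <<'E'
import cv2,numpy as np
from workcell import bot, viewer, ticket
I={n:viewer.camera_info(n) for n in('side','top')}
def ray(n,p):
    i=I[n];K=i['mtx'];d=np.array([(p[0]-K[0,2])/K[0,0],(p[1]-K[1,2])/K[1,1]]);u=d.copy()
    for _ in range(20):u=d/(1+i['k1']*(u@u))
    E=i['extrinsics'];v=E[:3,:3]@[*u,1];return E[:3,3],v/np.linalg.norm(v)
def proj(n,P):
    i=I[n];E=i['extrinsics'];c=E[:3,:3].T@(np.array(P)-E[:3,3]);u=c[:2]/c[2];u=u*(1+i['k1']*(u@u))
    return u*i['mtx'][0,0]+i['mtx'][:2,2]
def tri(ps,pt):
    (a,u),(b,v)=ray('side',ps),ray('top',pt)
    s=np.linalg.lstsq(np.c_[u,-v],b-a,rcond=None)[0];A,B=a+s[0]*u,b+s[1]*v
    return (A+B)/2,np.linalg.norm(A-B)
def onz(n,p,z):
    a,u=ray(n,p);return a+u*(z-a[2])/u[2]
def blob(im,col,near,r=16):
    h=cv2.cvtColor(im,cv2.COLOR_BGR2HSV);H,S,V=cv2.split(h)
    m={'g':(H>45)&(H<85),'r':(H<10)|(H>170),'b':(H>95)&(H<130)}[col]&(S>110)&(V>70)
    k,l,st,c=cv2.connectedComponentsWithStats(m.astype(np.uint8))
    c2=[(st[j,4],j) for j in range(1,k) if np.hypot(*(c[j]-near))<r]
    j=max(c2)[1];return c[j],st[j]
E
python3 - <<'E'
from h import *
im={n:cv2.imread(f'pics/{n}0.png') for n in I}
N={'g':((203,230),(197,185)),'r':((232,215),(225,195)),'b':((260,200),(253,205))}
P={}
for k,(s,t) in N.items():
    a,sa=blob(im['side'],k,s);b,sb=blob(im['top'],k,t);P[k],e=tri(a,b);print(k,a.round(1),sa,b.round(1),sb,P[k].round(4),e.round(4))
d=P['g']-P['b'];print(np.linalg.norm(d),np.degrees(np.arctan2(-d[0],d[1])))
cs=cv2.resize(im['side'][140:270,140:295],None,fx=5,fy=4.5,interpolation=2);ct=cv2.resize(im['top'][105:230,165:305],None,fx=5,fy=4.6,interpolation=2)
cv2.imwrite('pics/cs.png',cs[:600]);cv2.imwrite('pics/ct.png',ct)
E
```

```text
g [203.  229.7] [196 223  15  13  95] [196.2 184.3] [191 178  12  13  94] [0.5969 0.2127 0.094 ] 0.0017
r [232.2 214.3] [226 208  14  14 107] [224.3 194.3] [219 188  12  14 104] [0.569  0.1164 0.093 ] 0.0026
b [259.8 197.8] [255 194  10   9  71] [252.3 204.8] [248 201  10   9  69] [0.5384 0.0215 0.1049] 0.002
0.20025835568689418 -17.01227875119048
```

View pics/cs.png

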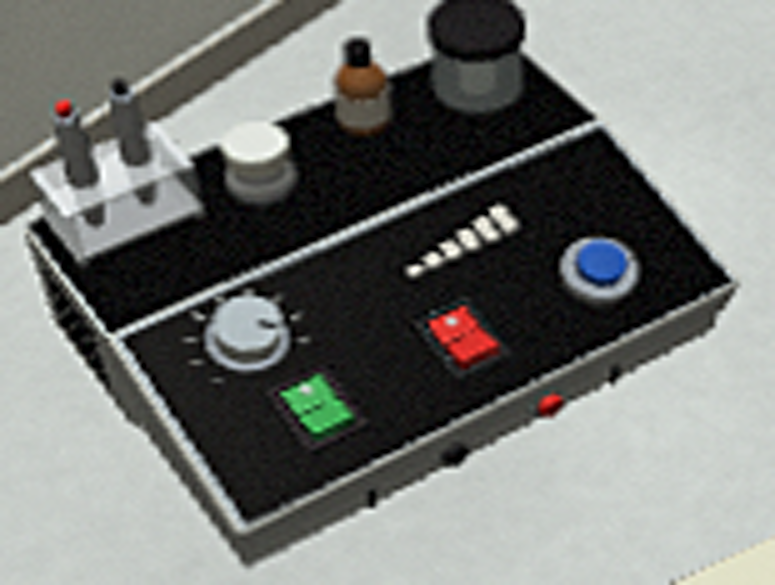

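View pics/ct.png

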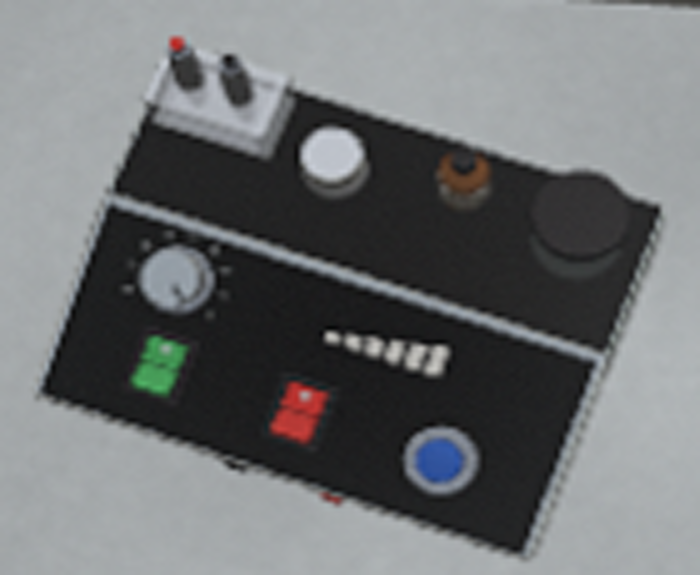

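Yaw of the unit is about -16°, which matches the tool's current yaw to within 1°. The console middle is at about (0.571, 0.116, 0.085). I'll move above the near half of the green rocker while closing the fingers.

```bash
python3 drive.py '-0.038 -0.0145 0 0 0;-0.076 -0.029 0 0 0;-0.114 -0.0435 0 0 0;-0.152 -0.058 0 0 0;-0.19 -0.0725 0 0 0' 30; python3 drive.py '-0.038 -0.0145 0 0 0;-0.076 -0.029 0 0 0;-0.114 -0.0435 0 0 0;-0.152 -0.058 0 0 0;-0.19 -0.0725 0 0 0'; python3 drive.py '-0.038 -0.0145 0 0.5 0;-0.076 -0.029 0 1 0;-0.114 -0.0435 0 1 0;-0.12 -0.0445 0 1 0;-0.12 -0.0445 0 1 0'
```

```text
time: 0.52
ee_pos: [0.3082, 0.4107, 0.256]
tcp_rot: [-180.0, -0.0, 165.0]
wrist_force: [0.5, 0.7, 0.2]
opening: 0.0252
grasp_force: 0.0
time: 0.93
ee_pos: [0.4732, 0.2912, 0.256]
tcp_rot: [-180.0, -0.0, 165.0]
wrist_force: [0.5, 0.9, -0.2]
opening: 0.0002
grasp_force: 0.0
time: 1.35
ee_pos: [0.5778, 0.217, 0.2548]
tcp_rot: [-179.9, -0.1, 163.8]
wrist_force: [-0.0, 1.0, -0.3]
opening: 0.0001
grasp_force: 0.0
```

```bash
python3 drive.py '0 0 0.035 0 0;0 0 0.07 0 0;0 0 0.1 0 0;0 0 0.105 0 0;0 0 0.105 0 0'; python3 - <<'E'
from h import *
from workcell import bot, viewer, ticket
o=bot.get_obs();print(o['ee_pos'],o['wrist_force'])
s=viewer.camera('side');t=viewer.camera('top')
c=np.hstack([cv2.resize(s[160:260,150:250],(400,400),interpolation=2),cv2.resize(t[140:240,160:260],(400,400),interpolation=2)])
cv2.imwrite('pics/a1.png',c)
p=o['ee_pos']
for d in(0.025,0.038):
  q=p-[0,0,d];print((proj('side',q)-[150,160])*4,(proj('top',q)-[160,140])*4+[400,0])
E
```

```text
time: 1.77
ee_pos: [0.5744, 0.2192, 0.1496]
tcp_rot: [-179.9, -0.2, 164.1]
wrist_force: [-0.3, -0.1, 0.6]
opening: -0.0
grasp_force: 0.0
[0.57435262 0.21924629 0.14962393] [-0.31718758 -0.10391204  0.5902448 ]
[224.33280563 274.7970292 ] [529.15494916 196.2038277 ]
[225.82966193 285.82557631] [531.63654889 199.63456402]
```

View pics/a1.png

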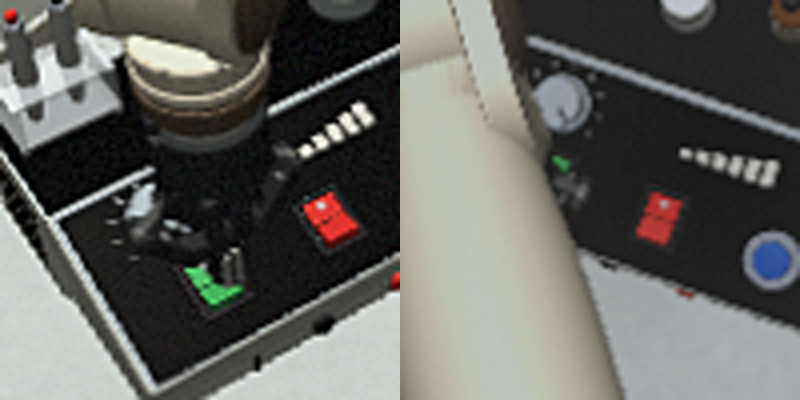

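```bash
python3 drive.py '-0.002 0 0.01 0 0;-0.002 0 0.016 0 0;-0.002 0 0.016 0 0';for i in 1; do python3 drive.py '-0.0005 0 0.002 0 0;-0.001 0 0.004 0 0;-0.001 0 0.004 0 0'; done
```

```text
time: 2.12
ee_pos: [0.5781, 0.2182, 0.1346]
tcp_rot: [-180.0, -0.0, 164.0]
wrist_force: [-0.8, -0.3, 0.4]
opening: 0.0
grasp_force: 0.0
time: 2.37
ee_pos: [0.5792, 0.2179, 0.1311]
tcp_rot: [-180.0, -0.0, 164.0]
wrist_force: [0.5, 0.1, -1.1]
opening: -0.0001
grasp_force: 0.0
```

```bash
python3 drive.py '0.003 0 0 0 0;0.003 0 0.002 0 0;0.003 0 0.004 0 0;0.003 0 0.004 0 0';python3 drive.py '0 0 0.002 0 0;-0.0005 0 0.004 0 0;-0.0005 0 0.004 0 0'
```

```text
time: 2.7
ee_pos: [0.5761, 0.2188, 0.1269]
tcp_rot: [-180.0, -0.0, 164.0]
wrist_force: [-0.2, 1.0, 0.1]
opening: -0.0
grasp_force: 0.0
time: 2.95
ee_pos: [0.5767, 0.2186, 0.1227]
tcp_rot: [-180.0, -0.0, 164.0]
wrist_force: [0.0, -0.2, 0.4]
opening: 0.0003
grasp_force: 0.0
```

```bash
python3 drive.py '0 0 0.002 0 0;-0.0005 0 0.004 0 0;-0.0005 0 0.004 0 0';python3 drive.py '0 0 0.002 0 0;-0.0005 0 0.004 0 0;-0.0005 0 0.004 0 0';python3 drive.py '0 0 0.001 0 0;-0.0005 0 0.002 0 0;-0.0005 0 0.002 0 0'
```

```text
time: 3.2
ee_pos: [0.5772, 0.2186, 0.119]
tcp_rot: [180.0, -0.0, 164.0]
wrist_force: [0.4, 0.5, 0.1]
opening: -0.0
grasp_force: 0.0
time: 3.45
ee_pos: [0.5777, 0.2184, 0.1154]
tcp_rot: [180.0, 0.0, 164.0]
wrist_force: [-1.9, 0.3, 3.0]
opening: -0.0002
grasp_force: 1.6
time: 3.7
ee_pos: [0.5779, 0.2185, 0.115]
tcp_rot: [179.9, 0.0, 164.0]
wrist_force: [-7.6, -1.6, 13.6]
opening: -0.0004
grasp_force: 7.4
```

```bash
python3 drive.py '0 0 0.001 0 0;0 0 0.001 0 0;0 0 0.001 0 0';python3 drive.py '0 0 -0.02 0 0;0 0.0 -0.05 0 0;0 0 -0.06 0 0;0 -0.04 -0.06 0 0;0 -0.08 -0.06 0 0';python3 drive.py '0.03 -0.02 0 0 0;0.06 -0.04 0 0 0;0.06 -0.04 0 0 0'; python3 - <<'E'
from h import *
s=viewer.camera('side');t=viewer.camera('top')
c=np.hstack([cv2.resize(s[185:285,150:250],(400,400),interpolation=2),cv2.resize(t[140:240,160:260],(400,400),interpolation=2)])
cv2.imwrite('pics/a2.png',c)
E
```

```text
time: 3.95
ee_pos: [0.5779, 0.2185, 0.1148]
tcp_rot: [179.9, 0.1, 164.0]
wrist_force: [-10.6, -1.4, 19.2]
opening: -0.0
grasp_force: 10.4
time: 4.37
ee_pos: [0.5565, 0.1418, 0.1723]
tcp_rot: [180.0, 0.1, 164.2]
wrist_force: [-0.1, -1.1, -0.4]
opening: -0.0002
grasp_force: 0.0
time: 4.62
ee_pos: [0.4825, 0.1173, 0.1716]
tcp_rot: [-179.9, -0.2, 163.9]
wrist_force: [0.2, 0.8, -0.1]
opening: -0.0004
grasp_force: 0.0
```

View pics/a2.png

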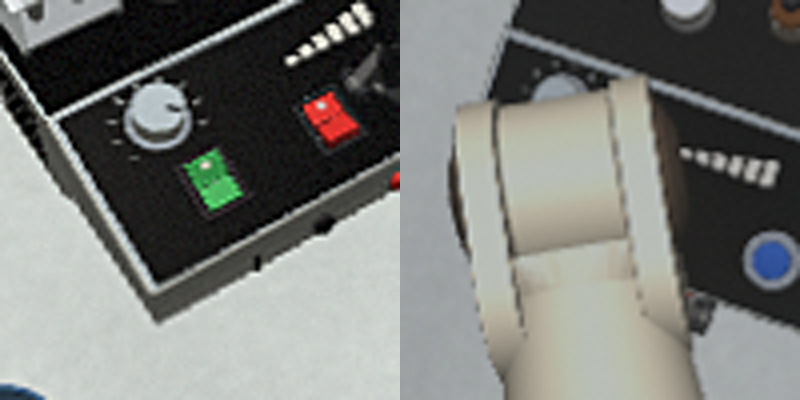

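The side crop shows the green rocker tipped over: near half down, far half with the dot up, at about (213,180) in the crop. The dial's pointer has not moved. The press ended on a hard stop at 19 N. Next is the blue button.

```bash
python3 drive.py '-0.024 -0.026 0 0 0;-0.048 -0.052 0 0 0;-0.073 -0.077 0 0 0;-0.073 -0.077 0.027 0 0;-0.073 -0.077 0.027 0 0'; python3 drive.py '0 0 0 0 0;0 0 0 0 0'
```

```text
time: 5.13
ee_pos: [0.5365, 0.024, 0.141]
tcp_rot: [-179.9, -0.3, 163.9]
wrist_force: [-0.7, 0.6, -2.5]
opening: -0.0003
grasp_force: 0.0
time: 5.3
ee_pos: [0.5366, 0.026, 0.1457]
tcp_rot: [180.0, -0.0, 164.1]
wrist_force: [-0.9, -0.3, -0.2]
opening: 0.0004
grasp_force: 0.0
```

```bash
python3 drive.py '0.005 -0.004 0 0 0;0.005 -0.004 0.005 0 0;0.005 -0.004 0.0085 0 0;0.005 -0.004 0.0085 0 0'; python3 drive.py '0 0 0.001 0 0;0 0 0.002 0 0;0 0 0.002 0 0'; python3 drive.py '0 0 0.001 0 0;-0.0005 0 0.002 0 0;-0.0005 0 0.002 0 0'
```

```text
time: 5.63
ee_pos: [0.5301, 0.0232, 0.1364]
tcp_rot: [-180.0, -0.0, 164.0]
wrist_force: [-0.3, 0.7, 0.0]
opening: 0.0001
grasp_force: 0.0
time: 5.88
ee_pos: [0.5305, 0.0229, 0.1347]
tcp_rot: [180.0, -0.0, 164.0]
wrist_force: [0.0, 0.6, 0.7]
opening: 0.0
grasp_force: 0.1
time: 6.13
ee_pos: [0.531, 0.0227, 0.1327]
tcp_rot: [180.0, -0.0, 164.0]
wrist_force: [-0.7, 0.8, 2.7]
opening: -0.0002
grasp_force: 0.9
```

Contact at about 0.1345 means the real heights are about 2 mm above my estimate, so green's stop height was its home. I'll press the blue button home and hold it.

```bash
python3 drive.py '-0.0005 0 0.002 0 0;-0.001 0 0.004 0 0;-0.0015 0 0.006 0 0;-0.0015 0 0.007 0 0;-0.0015 0 0.007 0 0'; python3 drive.py '0 0 0.001 0 0;0 0 0.001 0 0;0 0 0.001 0 0'
```

```text
time: 6.55
ee_pos: [0.5323, 0.0224, 0.128]
tcp_rot: [180.0, 0.1, 164.0]
wrist_force: [-9.5, 1.1, 19.0]
opening: -0.0
grasp_force: 10.7
time: 6.8
ee_pos: [0.5324, 0.0224, 0.1278]
tcp_rot: [179.9, 0.1, 164.0]
wrist_force: [-12.2, 1.3, 26.1]
opening: -0.0003
grasp_force: 13.9
```

```bash
H='0 0 0 0 0;0 0 0 0 0;0 0 0 0 0;0 0 0 0 0;0 0 0 0 0'
python3 drive.py '0 0 0 0 0;0 0 0 0 0;0 0 0 0 0;0 0 0 0 0;0 0 0 0 0'|head -4
python3 drive.py '0 0 0 0 0;0 0 0 0 0;0 0 0 0 0;0 0 0 0 0;0 0 0 0 0'|head -1
python3 drive.py '0 0 0 0 0;0 0 0 0 0;0 0 0 0 0;0 0 0 0 0;0 0 0 0 0'|head -1
python3 drive.py '0 0 0 0 0;0 0 0 0 0;0 0 0 0 0;0 0 0 0 0;0 0 0 0 0'|head -1
python3 drive.py '0 0 0 0 0;0 0 0 0 0;0 0 0 0 0;0 0 0 0 0;0 0 0 0 0'|head -1
python3 drive.py '0 0 0 0 0;0 0 0 0 0;0 0 0 0 0;0 0 0 0 0;0 0 0 0 0'|head -4
python3 drive.py '0 0 -0.02 0 0;0 0 -0.03 0 0;0 0 -0.03 0 0;0 0 -0.03 0 0'
```

```text
time: 7.22
ee_pos: [0.5324, 0.0224, 0.1278]
tcp_rot: [179.9, 0.1, 164.0]
wrist_force: [-11.4, 0.4, 25.8]
time: 7.63
time: 8.05
time: 8.47
time: 8.88
time: 9.3
ee_pos: [0.5324, 0.0224, 0.1278]
tcp_rot: [179.9, 0.1, 164.0]
wrist_force: [-11.7, 0.5, 26.0]
time: 9.63
ee_pos: [0.5328, 0.0222, 0.1547]
tcp_rot: [180.0, 0.0, 164.0]
wrist_force: [0.3, -0.9, -0.5]
opening: 0.0001
grasp_force: 0.0
```

```bash
python3 drive.py '0.004 0.035 0 0 0;0.008 0.07 0 0 0;0.0116 0.1007 0 0 0;0.0116 0.1007 0.015 0 0;0.0116 0.1007 0.02 0 0'; python3 drive.py '0 0 0.004 0 0;0 0 0.004 0 0;0 0 0.004 0 0'
```

```text
time: 10.05
ee_pos: [0.5483, 0.1236, 0.1317]
tcp_rot: [-179.9, -0.2, 164.1]
wrist_force: [-0.1, 0.5, -0.5]
opening: 0.0001
grasp_force: 0.0
time: 10.3
ee_pos: [0.5488, 0.1214, 0.1306]
tcp_rot: [-180.0, -0.0, 163.9]
wrist_force: [-0.7, -0.7, -0.9]
opening: -0.0
grasp_force: 0.0
```

Well aligned; press down.

```bash
python3 drive.py '0 0 0.003 0 0;0 0 0.006 0 0;0 0 0.009 0 0;-0.0005 0 0.011 0 0;-0.0005 0 0.011 0 0'; python3 drive.py '-0.0003 0 0.0015 0 0;-0.0005 0 0.003 0 0;-0.001 0 0.0045 0 0;-0.001 0 0.006 0 0;-0.001 0 0.006 0 0'; python3 drive.py '0 0 0.001 0 0;0 0 0.001 0 0;0 0 0.001 0 0'
```

```text
time: 10.72
ee_pos: [0.5494, 0.122, 0.1194]
tcp_rot: [-180.0, -0.0, 164.0]
wrist_force: [-0.4, -0.5, -0.8]
opening: 0.0001
grasp_force: 0.0
time: 11.13
ee_pos: [0.5503, 0.1219, 0.1152]
tcp_rot: [180.0, 0.0, 164.0]
wrist_force: [-7.0, 0.3, 11.9]
opening: -0.0002
grasp_force: 6.6
time: 11.38
ee_pos: [0.5504, 0.122, 0.115]
tcp_rot: [180.0, 0.1, 164.0]
wrist_force: [-10.2, -0.9, 18.6]
opening: -0.0001
grasp_force: 10.0
```

Same stop height and force as the green one. I'll lift clear and look.

```bash
python3 drive.py '0 0 -0.03 0 0;0 0 -0.06 0 0;0.02 -0.02 -0.09 0 0;0.05 -0.05 -0.1 0 0;0.07 -0.07 -0.1 0 0';python3 drive.py '0.03 -0.03 0 0 0;0.05 -0.06 0 0 0;0.05 -0.09 0 0 0;0.05 -0.09 0 0 0'; python3 - <<'E'
from h import *
s=viewer.camera('side');t=viewer.camera('top')
c=np.hstack([cv2.resize(s[140:270,150:280],(400,400),interpolation=2),cv2.resize(t[105:235,165:295],(400,400),interpolation=2)])
cv2.imwrite('pics/a3.png',c)
E
```

```text
time: 11.8
ee_pos: [0.4634, 0.0734, 0.2154]
tcp_rot: [179.9, 0.2, 164.0]
wrist_force: [0.2, 0.1, -0.1]
opening: 0.0001
grasp_force: 0.0
time: 12.13
ee_pos: [0.3894, -0.0017, 0.2134]
tcp_rot: [-180.0, 0.1, 163.9]
wrist_force: [0.2, 0.6, -0.1]
opening: -0.0
grasp_force: 0.0
```

View pics/a3.png

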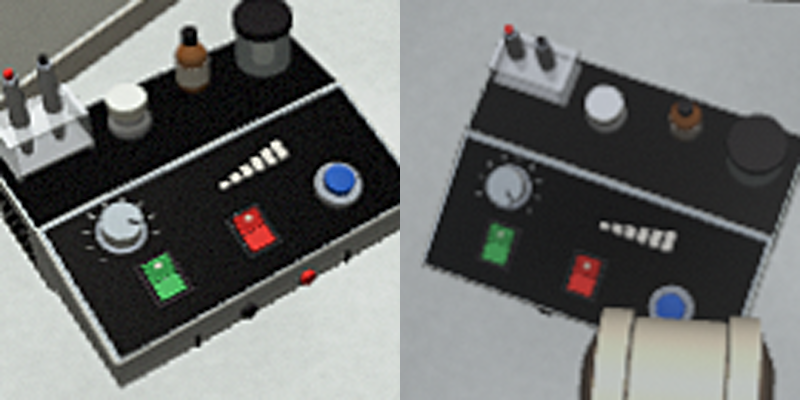

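Both rockers look the same in the side crop, green at (163,277) and red at (253,230), each with its near half down. The blue button has sprung back at (338,182), and the dial and jars are unmoved.

```bash
python3 drive.py '0 0 0 0 0;0 0 0 0 0;0 0 0 0 0'|head -2; python3 -c "
from workcell import bot, viewer, ticket
print(ticket.job_done())"
```

```text
time: 12.48
ee_pos: [0.3914, 0.0018, 0.2125]
the job is handed in; nothing more can be done
None
```

The vacuum unit is shut down in the order asked (pump off, vent held fully down for 2.5 s, mains off), and the job was handed in at 12.5 s with the dial and everything standing on the unit unmoved and the arm clear.

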